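Empty the dish labeller's catch tray, then hold its hood at the stay clamp

ROBOT

A 6-joint arm with a two-finger parallel gripper is mounted at the origin on the work surface. World frame = base frame: x ahead of the robot, y to its left, z up, the work surface at z = 0. Lengths are in m, angles in rad, forces in N, time in s.
With the tool pointing down it reaches from about 0.3 to 0.775 m from the base axis. Payload 14.6 kg.
Tool frame: the origin (TCP) lies at the very end of the fingers, on their centre line; the grasp point (between the pads) lies 19 mm behind it; x points along the fingers, z is the direction in which the jaws open and shut, and the axes are right-handed (so a half turn about x gives the same grasp; the last joint's range is limited). The gripper opens to 94 mm and grips with 3 to 60 N. Pads are 16 mm wide; open, the fingers measure 119 mm over their backs; the gripper's body (75 mm by 177 mm) begins 78 mm behind the grasp point.
Start: joints at [1.068, 0.3, 1.521, -0, 1.321, -0.067], TCP at [0.232, 0.499, 0.205] pointing down, gripper open.
Joint ranges: [-3.03, 3.03], [-0.79, 2.21], [0.23, 2.52], [-1.04, 4.18], [0, 3.07], [-2.55, 2.55]. Speed limits (rad/s): [2.22, 2.22, 2.57, 3.14, 3.14, 3.14].

INTERFACE

Orientations are given as [roll, pitch, yaw] about the fixed x, y, z axes, in that order (R = Rz(yaw) Ry(pitch) Rx(roll)).
In Python, from station import ctrl gives the robot as it stands. The module is installed in compiled form; this text tells all that it offers.
- The arm moves only by the tool servo_tool, never from a script. Its argument "motion" is one flat list of numbers, 4 for each row, row after row: the shift along the tool's x, y, z in mm, then the turn about the tool's x in degrees. In form: [dx, dy, dz, roll, dx, dy, dz, roll, ...]. A call has 1 to 20 rows; each row is the pose to reach, as a shift and turn from the pose commanded when the call began, along the tool's axes at that moment; what a row does not reach only later rows make up. A row lasts 1/8 s, in which the tool goes at most 62.5 mm and 10.7 degrees, less where a joint would pass 70% of its speed; a pose out of reach is approached as far as the arm can. A call with a gripper value outside its range is refused whole. "gripper" is the opening, from 0 (shut) to 1 (fully open), set as the call begins (left out, the last holds). The fingers move at their own pace and stop on an object; "force" is the grip in N (left out, the last holds). Time passes only in rows, so rows that repeat a pose let the fingers close. It gives the time, the measured TCP pose, the force and the opening at its end, in the units of the state.
- ctrl.get_obs(): the state, without advancing time (a new reading comes with each control period).
- ctrl.camera(name): name is "scene" or "side" or "wrist"; returns a dict with "color" (420x560x3 uint8, red, green, blue), "z_map" (420x560 float32, m along the optical axis (not along the pixel's ray), 0 where there is no reading), "fx", "fy", "cx", "cy" (pixels), "rvec" (rotation vector, rad) and "tvec" (3), from world to camera coordinates, as OpenCV has them. Camera axes: x right, y down, z forward; pixel columns grow to the right and rows downward; lengths in m; the calibration is good to about 2 mm. A picture is of the moment at which its call begins.
- ctrl.hand_in(): hands the job in, once; it reports no verdict.
The state is a dict: "time_s": time; "qpos": joint angles; "joint_vel": joint speeds; "tau": joint torques, N m; "ee_pos": TCP position; "eef_rot": TCP orientation; "force": force on the tool from outside, world axes, zero at the start; "moment": the same for the moment, N m; "grip_width": finger opening in m.
Only numpy, scipy, OpenCV 4.12 (cv2) and the standard library are available. Lean on these libraries where they do the work, as an engineer would, in place of code of your own. Each camera call takes 0.05 s, during which the arm holds its last target.

TASK

First take the two finished dishes out of the labeller's catch tray and set them down gently in the tote, lids up, without tipping or dropping them. Then raise the labeller's hood until the stud on its side sits in the middle of the stay clamp on the slotted quadrant, without pushing the clamp along or letting the hood fall, and finish still holding the hood steady there with the gripper's fingers (it falls shut if let go) so that I can tighten the thumbscrew. Leave everything else on the bench where it is.

Things in the scene. Friction and masses are not known exactly. Their poses are not given: they have to be found in the camera images.
- labeller: dish labeller: cream bench-top machine, fixed; chassis 300 mm deep (its x), 240 mm wide (its y). Origin: centre of its underside, on the bench; -x is the front with the hood's pull bar, +y the side with chute and catch tray, -y the side with the slotted quadrant. Deck under the hood 105 mm high; rear housing, from 25 mm behind the origin on, 175 mm high
- catch_tray (a point): centre of the catch tray's inner floor, 25 mm above the bench, at labeller x -70, y +239 mm. Dark steel tray, fixed, outside 200 mm (labeller x) by 118 mm, walls 3 mm thick, rim 42 mm above the bench. A chute fills the 60 mm between tray and chassis, sloping up to 75 mm. The dishes lie in it about 80 mm apart, in line along labeller x
- hood_hinge (a point): middle of the hood's hinge line, fixed on the labeller 150 mm above the bench, 20 mm behind the labeller's origin; the hinge line runs along labeller y
- hood (a joint): angle of the hood in rad: 0 shut (level), growing as its front edge rises, up to 1.35. Ivory cover 165 mm from hinge to front edge, 240 mm wide, skirts 40 mm deep, about 0.55 kg (varies). The hinge is free: let go, it falls shut from any angle
- hood_bar (a point): middle of the hood's pull bar: black, round, 12 mm thick, 140 mm long, along labeller y. When shut it is 205 mm in front of the hinge line and 12 mm below it, 138 mm above the bench; 34 mm gap to the hood's front, free air below. It swings with the hood; it can be pinched from above, one finger before and one behind it, and turns between the fingers as the hood swings
- hood_stud (a point): the stud: steel pin 8 mm thick on the hood's right (-y) side, passing through the quadrant's slot, 120 mm from the hinge line, level with it when the hood is shut. This point is on its axis, 142 mm to the right (-y) of the labeller's middle
- clamp (a joint): where the stay clamp is set along the quadrant, in rad on the hood's scale: the stud is in the middle of the clamp when joint hood equals joint clamp. Differs from run to run (0.5 to 0.95); friction keeps it there. The quadrant is a steel arc about the hinge line with a slot of radius 120 mm, at labeller y -132 mm, rising to 272 mm
- clamp_seat (a point): middle of the stay clamp, where the stud's point must come; 120 mm from the hinge line, 142 mm to the right of the labeller's middle. The clamp is two dark steel cheeks 22 mm long with a 16 mm gap between them for the stud, and a black thumbscrew 20 mm across, pointing out to labeller -y
- dish1: finished imaging dish with a white lid and a paper label on it, closed, round, 42 mm across, 16 mm high, about 22 g; starts lid up in the catch tray. Origin: centre of its underside, z up through the lid. The two are alike
- dish2: finished imaging dish with a white lid and a paper label on it, closed, round, 42 mm across, 16 mm high, about 22 g; starts lid up in the catch tray. Origin: centre of its underside, z up through the lid. The two are alike
- tote: open grey plastic tote, loose, empty, 200 mm (its x) by 150 mm (its y), 45 mm high, walls and floor 4 mm thick, about 0.7 kg. Origin: centre of its underside on the bench
- label_roll: spare label roll lying flat, a white ring 80 mm across with a 26 mm hole, 38 mm high; bystander, stays where it is. Origin: centre of its underside
- media_bottle: clear bottle with a blue cap, 68 mm across, 140 mm high; bystander, stays where it is. Origin: centre of its underside
- tip_box: pipette-tip box with a clear lid, 85 x 122 mm, 65 mm high; bystander, stays where it is. Origin: centre of its underside
- slide_box: blue slide box, 100 x 85 mm, 36 mm high; bystander, stays where it is. Origin: centre of its underside
- marker: black marker pen lying flat, 130 mm long, 13 mm thick; bystander, stays where it is. Origin: centre of its underside (it lies along its x)
- stain_jar: amber jar with a black cap, 48 mm across, 65 mm high; bystander, stays where it is. Origin: centre of its underside
There are look-alikes about, which are no part of the job. What is shaped like the dish1 but turquoise is not meant.

How it is judged:
On the way, in this order (a step that is already met when the one before it is completed fails the run):
1. both dishes stand lid up in the tote, let go and at rest (x of dish1 in the frame of tote between -0.08 and 0.08 m and y of dish1 in the frame of tote between -0.055 and 0.055 m and z of dish1 in the frame of tote between -0.005 and 0.03 m and angle between each of dish1, dish2's own z axis and vertical below 0.15 rad and contact force between each of dish1, dish2 and the fingers below 0.05 N and linear speed of each of dish1, dish2 below 0.03 m/s and x of dish2 in the frame of tote between -0.08 and 0.08 m and y of dish2 in the frame of tote between -0.055 and 0.055 m and z of dish2 in the frame of tote between -0.005 and 0.03 m), for 0.2 s.
2. the hood is held with its stud in the clamp (distance between hood_stud and clamp_seat below 0.008 m and velocity of joint hood between -0.06 and 0.06 rad/s and contact force between hood and the fingers above 0.8 N), for 0.3 s.
At the end, for the whole second after the job is handed in: Both dishes stand in the tote (lid up within 9 degrees, at rest, untouched by the fingers); the fingers hold the hood (at least 0.8 N) still (under 0.06 rad/s), its stud within 8 mm of the middle of the stay clamp (3.8 degrees of hood angle either way) (all of step 1 and all of step 2); the arm keeps its last pose, push and grip.
It fails at once if something else on the bench is knocked over or moved more than 30 mm (distance of any of label_roll, media_bottle, tip_box, slide_box, marker, stain_jar from where it was at the start of the episode above 0.03 m).
It fails at once if the stay clamp is pushed along its quadrant (distance of clamp_seat from where it was at the start of the episode above 0.006 m).
It fails at once if the hood falls (shuts faster than 1.5 rad/s) (velocity of joint hood below -1.5 rad/s).
It fails at once if a dish is tipped more than 35 degrees (angle between any of dish1, dish2's own z axis and vertical above 0.61 rad).
It fails at once if a dish is dropped from more than about 3 cm or flung (over 0.75 m/s out of the fingers) ((linear speed of dish1 above 0.75 m/s and contact force between dish1 and the fingers below 0.05 N) or (linear speed of dish2 above 0.75 m/s and contact force between dish2 and the fingers below 0.05 N)).
It also fails if it takes over 64 s, if anything falls off the work surface, if the arm or the gripper's body presses on something with over 40 N, if the wrist force passes 120 N, or if a joint passes its speed limit or range.

## Working session

There is one attempt and no reset: what is moved stays moved. The work goes in short steps, Python scripts to look and compute and a tool call to move; the robot and the scene stay as the last step left them, time stands still between calls to the robot, and variables do not carry over. Pictures are saved under pics/ and viewed, and the job is handed in when it is done.

Besides the shell and the picture viewer there is one more tool, called as name(argument=value, ...) on one line, values as JSON. servo_tool: Moves the arm, as the interface text tells. Its arguments: {"type":"object","properties":{"motion":{"type":"array","items":{"type":"number"}},"gripper":{"type":"number"},"force":{"type":"number"}},"required":["motion"]}

```bash
mkdir -p pics
cat > h.py <<'E'
import numpy as np, cv2
from station import ctrl
from scipy.spatial.transform import Rotation as R
def cam(n):
    c=ctrl.camera(n); np.savez(f'{n}.npz',**c); return c
def load(n): 
    return dict(np.load(f'{n}.npz'))
def save(c,f,crop=None,s=1):
    im=c['color'][:,:,::-1]
    if crop: x0,y0,x1,y1=crop; im=im[y0:y1,x0:x1]
    cv2.imwrite(f'pics/{f}.png',cv2.resize(im,None,fx=s,fy=s,interpolation=cv2.INTER_CUBIC))
def ray(c,u,v):
    M=R.from_rotvec(c['rvec'].ravel()).as_matrix(); o=-M.T@c['tvec'].ravel()
    d=M.T@np.array([(u-c['cx'])/c['fx'],(v-c['cy'])/c['fy'],1]); return o,d
def atz(c,u,v,z):
    o,d=ray(c,u,v); return o+d*(z-o[2])/d[2]
def dep(c,u,v,r=1):
    p=c['z_map'][v-r:v+r+1,u-r:u+r+1]; p=p[p>0]
    o,d=ray(c,u,v); return o+d*np.median(p) if len(p) else None
def tri(c1,p1,c2,p2):
    o1,d1=ray(c1,*p1);o2,d2=ray(c2,*p2)
    A=np.stack([d1,-d2],1); t=np.linalg.lstsq(A,o2-o1,rcond=None)[0]
    a=o1+d1*t[0];b=o2+d2*t[1]; return (a+b)/2,np.linalg.norm(a-b)
def proj(c,P):
    M=R.from_rotvec(c['rvec'].ravel()).as_matrix(); q=M@np.asarray(P)+c['tvec'].ravel()
    return c['fx']*q[0]/q[2]+c['cx'],c['fy']*q[1]/q[2]+c['cy']
E
python3 - <<'E'
from h import *
print(ctrl.get_obs())
for n in('scene','side','wrist'):
    c=cam(n); save(c,n+'0',None,1.4); o,d=ray(c,280,210); print(n,o,d,c['fx'])
E
```

```text
{'time_s': 0.0, 'qpos': array([ 1.06842291e+00,  3.00475108e-01,  1.52157522e+00,  3.59213036e-06,
        1.32068540e+00, -6.65885337e-02]), 'joint_vel': array([-5.90671932e-04,  8.66478347e-04, -7.95307905e-04,  7.20370963e-05,
        3.41552630e-04,  1.18795885e-03]), 'tau': array([ 2.69125208e-03, -5.31788313e+01, -3.52749753e+01,  7.09518464e-02,
        2.42085446e-02, -1.11345917e-04]), 'ee_pos': array([0.23203931, 0.49837274, 0.20488661]), 'eef_rot': array([ 3.07196027,  1.56965325, -2.07621448]), 'force': array([ 0.44704705, -0.32626403, -0.28608327]), 'moment': array([ 0.01486846, -0.02280801, -0.01397833]), 'grip_width': 0.09405691174335819}
scene [ 1.27546009 -0.47572174  1.07643493] [-0.55835762  0.30894163 -0.76998781] 389.4531688324547
side [0.24813401 0.76028098 0.998669  ] [ 0.248253   -0.68782334 -0.68238632] 504.9982099992748
wrist [0.15890848 0.53511956 0.38316727] [ 0.26647675 -0.13619204 -0.95431822] 306.40626120918927
```

View pics/scene0.png

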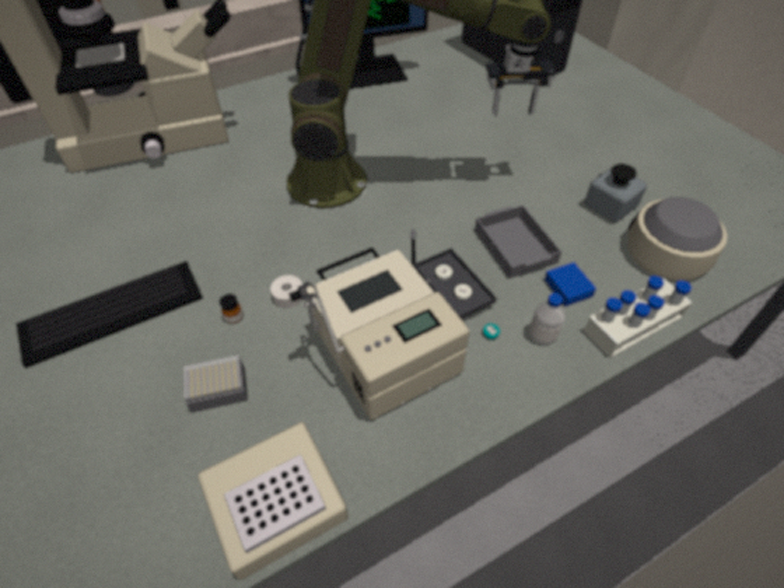

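View pics/side0.png

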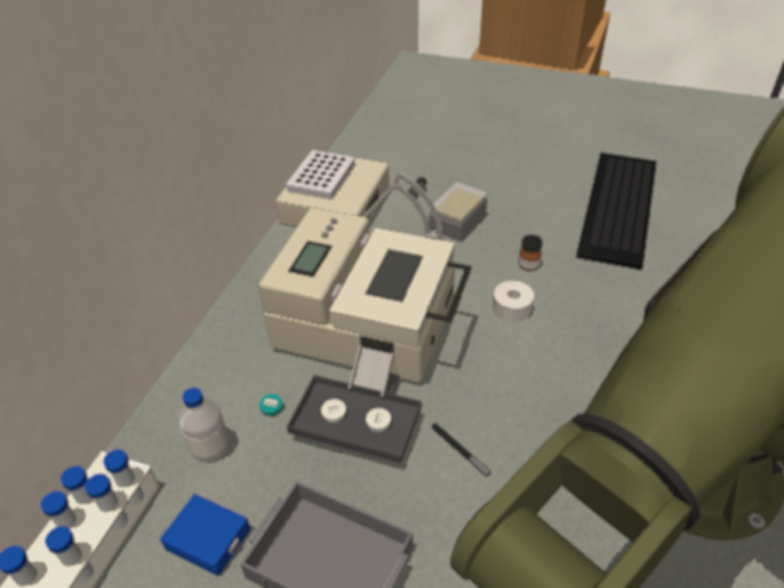

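View pics/wrist0.png

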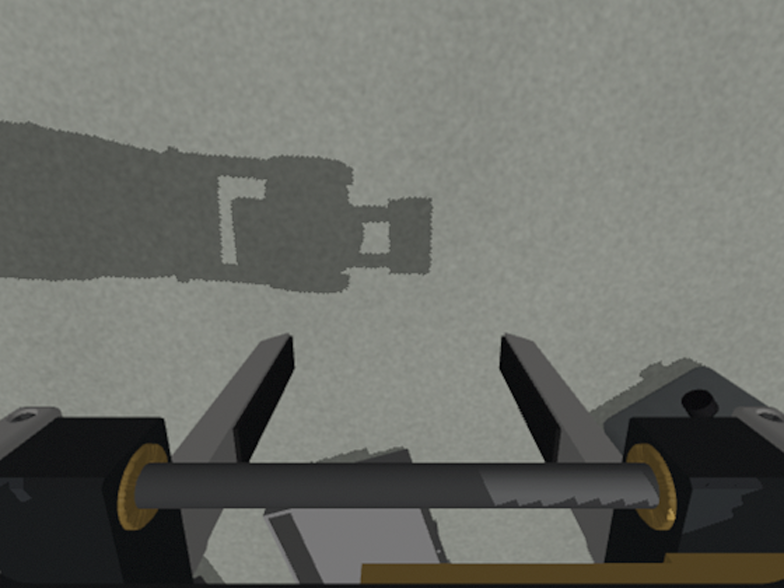

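Dishes are white discs in the dark tray: scene 784-px picture (444,271) and (463,291), side (333,410) and (378,419). The look-alike is the turquoise disc at scene (491,331), side (271,404). The white roll at scene (287,290) is the label roll. I choose the two white ones in the tray and check them in close crops.

Run:
```python
from h import *
c=load('scene');save(c,'sc1',(200,140,420,300),3.6)
c=load('side');save(c,'sd1',(160,110,360,350),2.5)
save(c,'sd2',(160,255,310,420),3.6)
```

```text
(no output)
```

View pics/sc1.png

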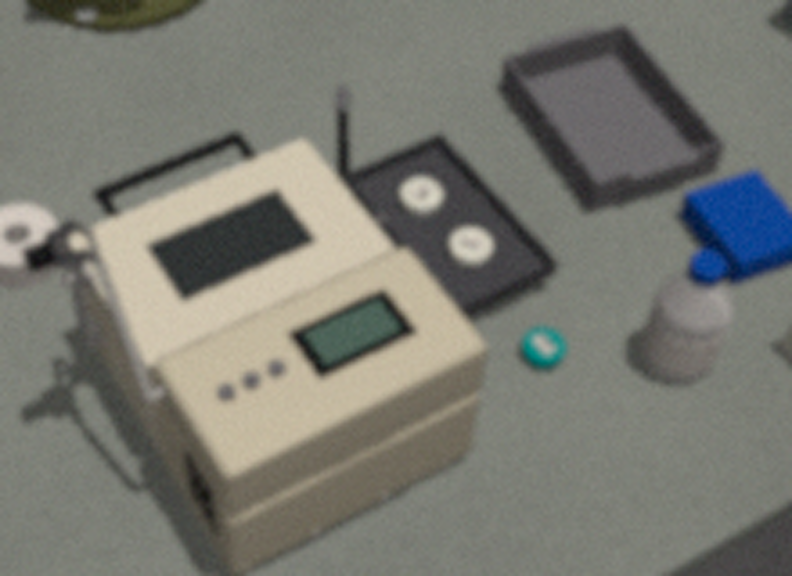

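View pics/sd1.png

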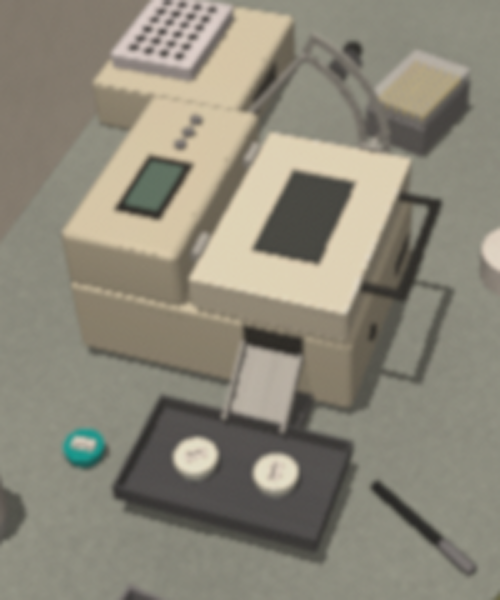

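View pics/sd2.png

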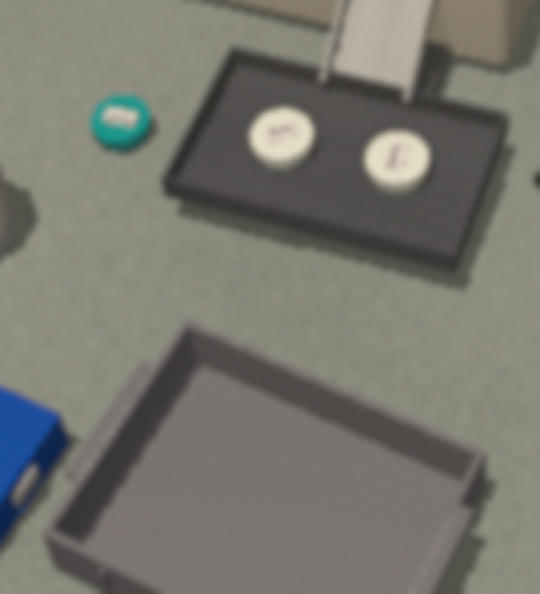

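Run:
```python
from h import *
S=load('scene');D=load('side')
sc=lambda u,v:(200+u/3.6-.36,140+v/3.6-.36)
sd=lambda u,v:(160+u/2.5-.3,110+v/2.5-.3)
pairs={'dishF':((421,192),(275,471)),'dishR':((471,243),(195,456)),
'trayRearCh':((475,314),(162,400)),
'trayFO':((440,138),(318,548)),'trayRO':((552,266),(117,492)),
'trayFC':((352,180),(352,444)),
'barL':((240,138),(403,296)),'barR':((98,193),(440,203)),'hoodFL':((303,140),(352,318)),'hoodFR':((92,232),(410,155)),
'rhL':((485,352),(66,236)),'turq':((543,347),(84,445))}
for k,(a,b) in pairs.items():
    p,e=tri(S,sc(*a),D,sd(*b)); print(k,p.round(4),round(e*1e3,1),'dep',np.round(dep(S,*[int(round(x)) for x in sc(*a)]),3),np.round(dep(D,*[int(round(x)) for x in sd(*b)]),3))
sd=lambda u,v:(160+u/3.6-.36,255+v/3.6-.36)
pairs={'tFr?':((625,28),(None)),'tA':((505,62),(485,460)),'tB':((625,28),None),'tC':((718,150),(50,545)),'tD':((590,208),(190,328))}
for k,(a,b) in pairs.items():
    if b:
        p,e=tri(S,sc(*a),D,sd(*b)); print(k,p.round(4),round(e*1e3,1))
    print(k,atz(S,*sc(*a),.045).round(4))
```

```text
dishF [0.522  0.0911 0.043 ] 0.7 dep [0.522 0.093 0.041] [0.521 0.092 0.045]
dishR [0.6008 0.0972 0.042 ] 1.2 dep [0.599 0.098 0.04 ] [0.6   0.097 0.043]
trayRearCh [0.6653 0.0479 0.0404] 18.9 dep [0.651 0.074 0.001] [0.66  0.041 0.039]
trayFO [0.4602 0.1541 0.0332] 3.1 dep [0.467 0.151 0.04 ] [0.465 0.135 0.004]
trayRO [0.6578 0.1528 0.0336] 1.4 dep [0.662 0.151 0.036] [0.657 0.154 0.038]
trayFC [0.4667 0.0397 0.0394] 10.1 dep [0.472 0.04  0.039] [0.464 0.037 0.042]
barL [ 0.4486 -0.0721  0.1395] 5.9 dep [ 0.454 -0.073  0.143] [ 0.446 -0.072  0.143]
barR [ 0.4473 -0.2153  0.1398] 3.4 dep [ 0.45  -0.214  0.142] [ 0.445 -0.213  0.143]
hoodFL [ 0.485  -0.025   0.1448] 5.3 dep [ 0.494 -0.027  0.15 ] [ 0.488 -0.038  0.133]
hoodFR [ 0.496  -0.2479  0.161 ] 19.4 dep [ 0.602 -0.273  0.275] [ 0.535 -0.449  0.003]
rhL [ 0.7798 -0.0274  0.1666] 5.4 dep [ 0.782 -0.028  0.17 ] [ 0.776 -0.025  0.171]
turq [0.721  0.099  0.0144] 1.7 dep [0.722 0.097 0.016] [0.719 0.101 0.017]
tFr? [0.4311 0.4179 0.045 ]
tA [0.4041 0.2752 0.0391] 2.6
tA [0.4103 0.2715 0.045 ]
tB [0.4311 0.4179 0.045 ]
tC [0.6184 0.394  0.0326] 0.6
tC [0.6259 0.3835 0.045 ]
tD [0.6071 0.2383 0.02  ] 3.5
tD [0.6242 0.2224 0.045 ]
```

Run:
```python
from h import *
S=load('scene');D=load('side')
save(S,'sc2',(195,185,255,245),10); save(D,'sd3',(260,110,340,190),8)
for th in np.arange(.4,1.05,.1):
    P=[.653-.12*np.cos(th),-.286,.15+.12*np.sin(th)]
    a=proj(S,P);b=proj(D,P); print(round(th,2),np.round([(a[0]-195)*10,(a[1]-185)*10,(b[0]-260)*8,(b[1]-110)*8]))
```

```text
0.4 [207. 247. 383. 330.]
0.5 [209. 235. 369. 300.]
0.6 [213. 227. 351. 272.]
0.7 [219. 222. 330. 244.]
0.8 [226. 222. 306. 217.]
0.9 [236. 225. 280. 192.]
1.0 [247. 232. 251. 169.]
```

View pics/sc2.png

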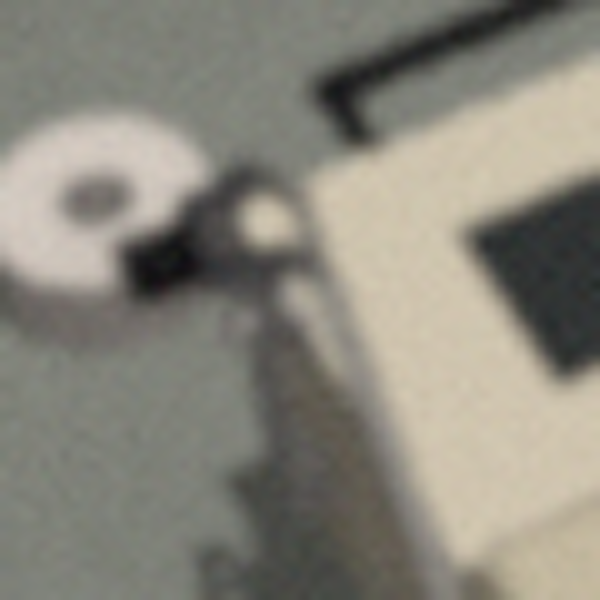

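View pics/sd3.png

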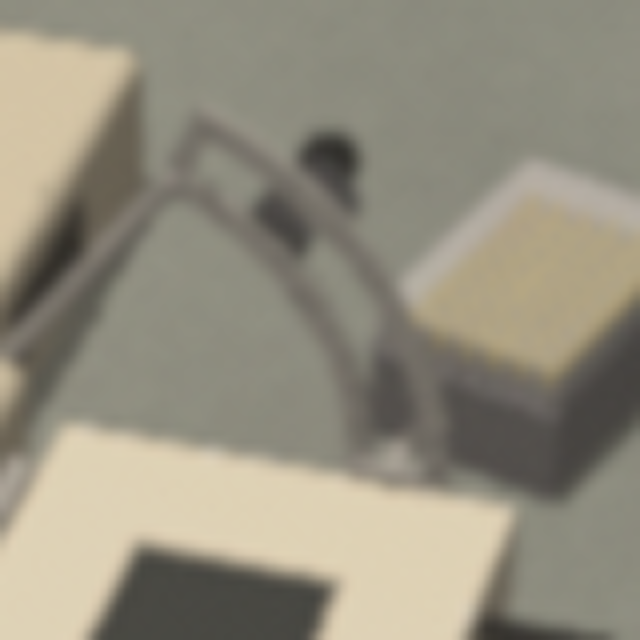

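```bash
cat >> h.py <<'E'
def rel(P,jaw=None):
    """mm shift in tool axes from the measured pose to TCP world P; jaw: desired yaw of tool z in world"""
    o=ctrl.get_obs(); M=R.from_euler('xyz',o['eef_rot']).as_matrix()
    print('tcp',o['ee_pos'].round(4),'toolx',M[:,0].round(3),'y',M[:,1].round(3),'z',M[:,2].round(3),'F',o['force'].round(2),'w',round(o['grip_width'],4),'t',o['time_s'],'q6',o['qpos'].round(2))
    return (M.T@(np.array(P)-o['ee_pos'])*1e3).round(1)
E
python3 - <<'E'
from h import *
print(rel([.522,.0918,.12]))
o=ctrl.get_obs(); M=R.from_euler('xyz',o['eef_rot']).as_matrix()
for d in (5,-5,10,-10): print(d,(M@R.from_euler('x',d,degrees=True).as_matrix())[:,2].round(3))
a=np.degrees(np.arctan2(M[1,2],M[0,2]));print(a)
E
```

```text
tcp [0.2321 0.4984 0.205 ] toolx [-0.    -0.001 -1.   ] y [-0.907  0.422  0.   ] z [ 0.422  0.907 -0.001] F [0.35 0.47 0.08] w 0.0939 t 0.15 q6 [ 1.07  0.3   1.52  0.    1.32 -0.07]
[  85.2 -434.5 -246.1]
5 [ 0.5    0.866 -0.001]
-5 [ 0.342  0.94  -0.001]
10 [ 0.573  0.819 -0.001]
-10 [ 0.258  0.966 -0.001]
65.0289517716115
```

servo_tool(motion=[0, -50, -30, 9, 0, -100, -60, 18, 0, -150, -85, 27, 0, -200, -115, 36, 0, -250, -145, 45, 0, -300, -170, 54, 10, -350, -200, 60, 20, -400, -230, 65, 30, -434.5, -246, 65, 30, -434.5, -246, 65, 30, -434.5, -246, 65], gripper=0.64, force=8)

```text
time_s: 1.52
ee_pos: [0.5219, 0.0925, 0.1754]
eef_rot: [2.867, 1.57, 2.868]
force: [-0.1, 0.4, 0.2]
grip_width: 0.0604
```

Run:
```python
from h import *
print(rel([.522,.0918,.12]))
c=cam('wrist');save(c,'w1',None,1.4)
for P in ([.522,.0918,.041],[.600,.0975,.041],[.563,.095,.025]): print(np.round(np.array(proj(c,P))*1.4))
```

```text
tcp [0.5219 0.0925 0.1754] toolx [-0.  0. -1.] y [-0.001  1.     0.   ] z [ 1.     0.001 -0.   ] F [-0.15  0.35  0.21] w 0.0604 t 1.525 q6 [0.11 0.28 1.62 0.   1.24 0.11]
[55.4 -0.7  0.1]
[393. 279.]
[497. 271.]
[445. 269.]
```

View pics/w1.png

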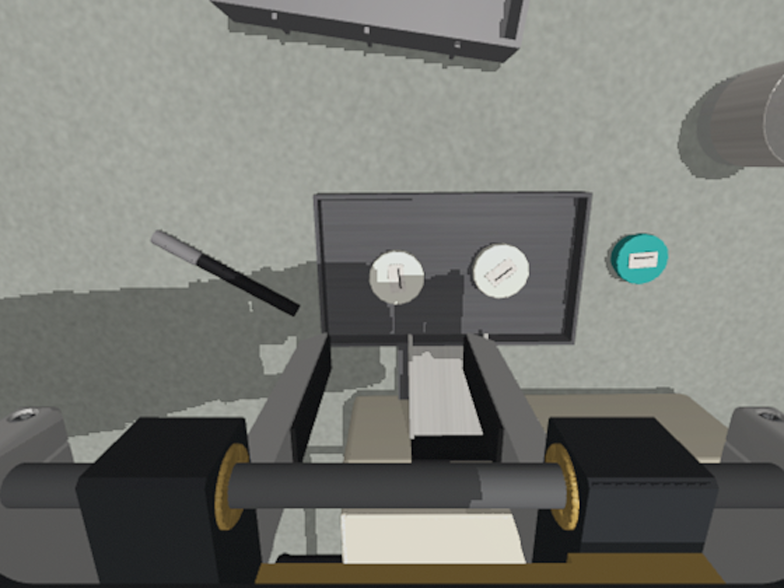

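The wrist view shows lids at (397,277) and (500,270) in the dark tray, turquoise outside at (640,259). The choice holds; wrist estimate says about +2 mm in x. Descending on the front dish.

servo_tool(motion=[40, 0, 2, 0, 80, 0, 2, 0, 110, 0, 2, 0, 130, 0, 2, 0, 140, 0, 2, 0, 147, 0, 2, 0, 147, 0, 2, 0, 147, 0, 2, 0])

```text
time_s: 2.58
ee_pos: [0.5245, 0.0923, 0.0291]
eef_rot: [0.115, 1.57, 0.115]
force: [0.2, -0.0, -0.1]
grip_width: 0.0602
```

servo_tool(motion=[0, 0, 0, 0, 0, 0, 0, 0, 0, 0, 0, 0, 0, 0, 0, 0, 0, 0, 0, 0, 0, 0, 0, 0, 0, 0, 0, 0, 0, 0, 0, 0], gripper=0.38, force=8)

```text
time_s: 3.58
ee_pos: [0.5243, 0.0921, 0.0286]
eef_rot: [-0.092, 1.571, -0.091]
force: [-1.3, -0.2, 4.6]
grip_width: 0.0417
```

servo_tool(motion=[-5, 0, 0, 0, -15, 0, 0, 0, -35, 0, 0, 0, -60, 0, 0, 0, -85, 0, 0, 0, -95, 0, 0, 0, -95, 0, 0, 0], gripper=0.3)

```text
time_s: 4.45
ee_pos: [0.5243, 0.0922, 0.1237]
eef_rot: [0.146, 1.57, 0.147]
force: [0.4, 0.1, -0.5]
grip_width: 0.0412
```

Run:
```python
from h import *
c=cam('wrist');save(c,'w2',None,1.4)
c=cam('side');save(c,'sd4',(200,220,320,420),3)
c=cam('scene');save(c,'sc4',(280,120,430,240),5)
print(rel([.56,.324,.12]))
```

```text
tcp [0.5238 0.0921 0.1225] toolx [-0.002 -0.    -1.   ] y [-0.001  1.    -0.   ] z [ 1.     0.001 -0.002] F [-0.43 -0.09 -0.92] w 0.0417 t 4.6 q6 [ 0.11  0.34  1.67 -0.    1.13  0.1 ]
[  2.4 231.9  36.4]
```

View pics/w2.png

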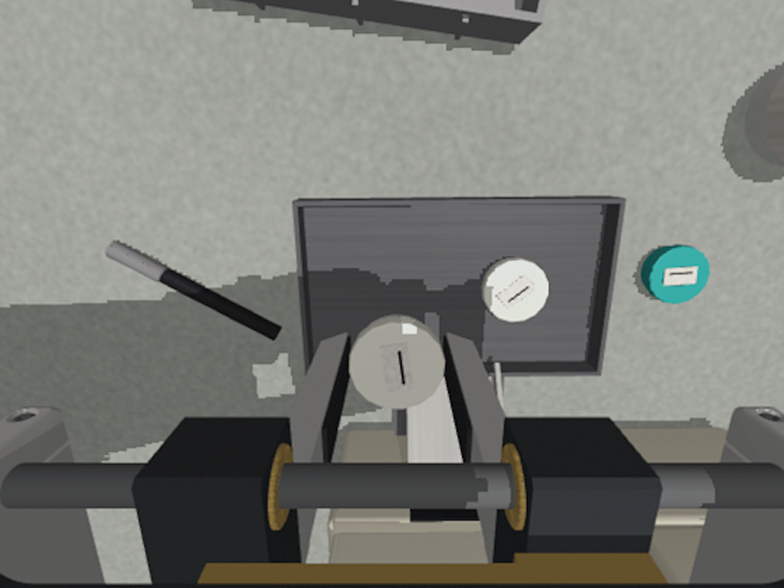

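View pics/sc4.png

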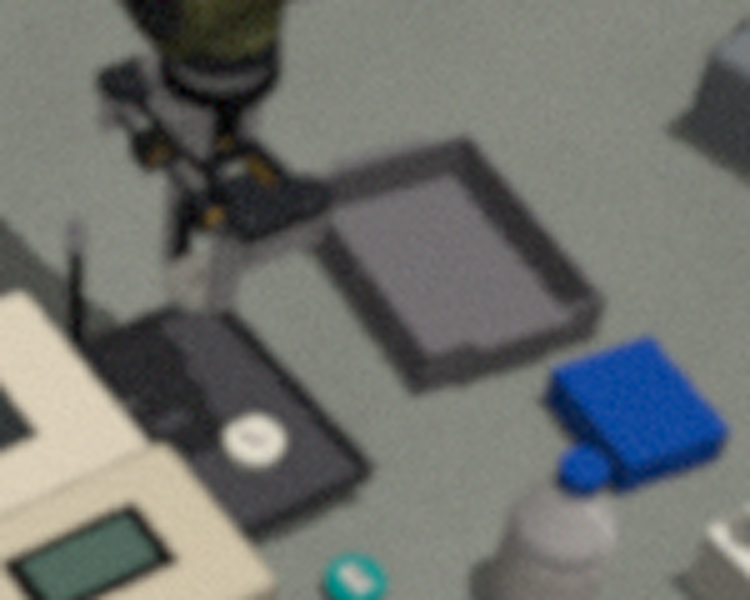

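Run:
```python
from h import *
Ps=[]
for n in ('scene','side'):
    c=load(n); z=c['z_map']; v,u=np.nonzero(z>0); M=R.from_rotvec(c['rvec'].ravel()).as_matrix()
    q=np.stack([(u-c['cx'])/c['fx'],(v-c['cy'])/c['fy'],np.ones(len(u))])*z[v,u]
    P=(M.T@(q-c['tvec'].reshape(3,1))).T
    m=(P[:,0]>.38)&(P[:,0]<.67)&(P[:,1]>.2)&(P[:,1]<.46)
    f=P[m&(P[:,2]>.002)&(P[:,2]<.008)]; t=P[m&(P[:,2]>.04)&(P[:,2]<.05)]
    for k,a in(('floor',f),('rim',t)):
        if len(a)>20: print(n,k,len(a),cv2.minAreaRect((a[:,:2]*1000).astype(np.float32)), a.min(0).round(3),a.max(0).round(3))
    print(np.round(np.median(P[m&(P[:,2]<.02)],0),4))
```

```text
scene floor 1319 ((526.9791259765625, 329.885009765625), (285.735107421875, 259.6849670410156), 0.003987996838986874) [0.384 0.2   0.002] [0.67  0.46  0.008]
scene rim 333 ((533.1383666992188, 334.5796203613281), (154.59693908691406, 266.39324951171875), 82.59405517578125) [0.399 0.249 0.04 ] [0.669 0.424 0.05 ]
[0.5458 0.3141 0.0038]
side floor 5566 ((524.948486328125, 311.53997802734375), (289.7530822753906, 222.9332275390625), 0.00116844626609236) [0.38  0.2   0.002] [0.67  0.423 0.008]
side rim 1012 ((534.48388671875, 324.6634826660156), (270.53509521484375, 158.6065216064453), 0.09485526382923126) [0.399 0.245 0.04 ] [0.67  0.404 0.05 ]
[0.5311 0.2981 0.0042]
```

servo_tool(motion=[0, 20, 3, 0, 0, 55, 8, 0, 0, 95, 14, 0, 0, 135, 21, 0, 0, 175, 27, 0, 0, 205, 32, 0, 0, 223, 35, 0, 0, 230, 35, 0, 20, 230, 35, 0, 50, 230, 35, 0, 75, 230, 35, 0, 90, 230, 35, 0, 98, 230, 35, 0, 102, 230, 35, 0, 102, 230, 35, 0])

```text
time_s: 6.48
ee_pos: [0.5593, 0.3222, 0.0218]
eef_rot: [0.454, 1.57, 0.454]
force: [0.3, 0.8, 0.2]
grip_width: 0.0421
```

Run:
```python
from h import *
print(rel([.5585,.322,.0085]))
c=cam('scene');save(c,'sc5',(280,120,430,240),5)
c=cam('wrist');save(c,'w5',None,1.4)
```

```text
tcp [0.5593 0.3222 0.0218] toolx [ 0.001  0.    -1.   ] y [-0.  1.  0.] z [1.    0.    0.001] F [0.25 0.8  0.17] w 0.0421 t 6.475 q6 [ 0.47  0.7   1.38 -0.    1.06  0.47]
[13.3 -0.2 -0.8]
```

View pics/w5.png

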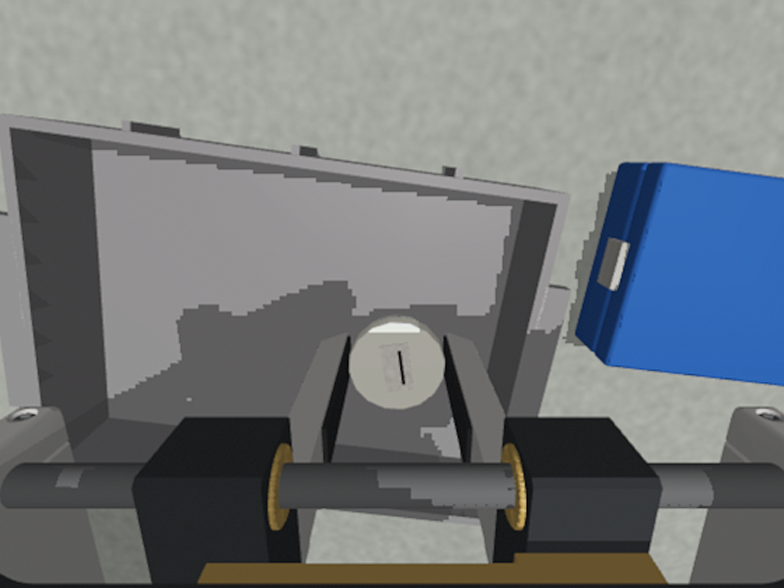

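View pics/sc5.png

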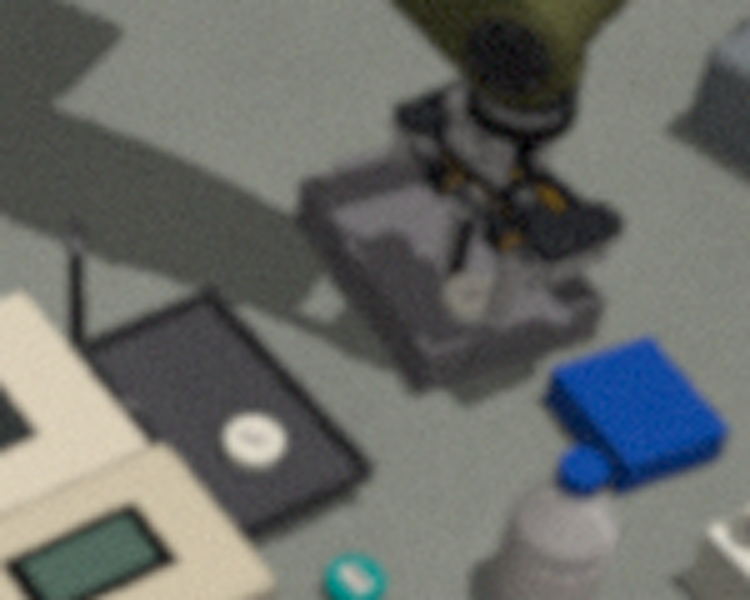

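Run:
```python
from h import *
c=load('wrist');
# rim/floor features in w5: rear-left(+y) inner rim corner (557,204), front +y inner rim (12,128); floor corners (512,208),(92,140)
for n,u,v,z in(('rim+x+y out',568,194,.045),('rim-x+y out',2,115,.045),('floor+x+y',512,207,.004),('floor-x+y',92,141,.004),('floor-x-y?',108,415,.004)):
    print(n,atz(c,u/1.4-.2,v/1.4-.2,z).round(4))
```

```text
rim+x+y out [0.6228 0.3959 0.045 ]
rim-x+y out [0.4291 0.4218 0.045 ]
floor+x+y [0.6142 0.3871 0.004 ]
floor-x+y [0.4302 0.4152 0.004 ]
floor-x-y? [0.4111 0.2795 0.004 ]
```

servo_tool(motion=[4, 0, 0, 0, 8, 0, 0, 0, 11, 0, 0, 0, 12.5, 0, 0, 0, 13, 0, 0, 0, 13, 0, 0, 0, 13, 0, 0, 0])

```text
time_s: 7.45
ee_pos: [0.5592, 0.3222, 0.0086]
eef_rot: [0.422, 1.571, 0.422]
force: [0.3, -0.1, -0.1]
grip_width: 0.0415
```

servo_tool(motion=[0.7, 0, 0, 0, 1.3, 0, 0, 0, 1.3, 0, 0, 0])

```text
time_s: 7.82
ee_pos: [0.5592, 0.3222, 0.0077]
eef_rot: [0.382, 1.571, 0.383]
force: [-3.2, -1.6, 5.5]
grip_width: 0.042
```

Contact. Opening, then rising.

servo_tool(motion=[0, 0, 0, 0, 0, 0, 0, 0, 0, 0, 0, 0, 0, 0, 0, 0], gripper=0.56)

```text
time_s: 8.32
ee_pos: [0.5591, 0.3222, 0.0071]
eef_rot: [-2.393, 1.571, -2.392]
force: [-0.2, -0.1, 1.4]
grip_width: 0.0525
```

servo_tool(motion=[-8, 0, 0, 0, -25, 0, 0, 0, -55, 0, 0, 0, -90, 0, 0, 0, -110, 0, 0, 0, -115, 0, 0, 0, -115, 0, 0, 0])

```text
time_s: 9.2
ee_pos: [0.5588, 0.322, 0.1215]
eef_rot: [-2.665, 1.57, -2.664]
force: [-0.7, -0.6, -0.5]
grip_width: 0.0526
```

Run:
```python
from h import *
print(rel([.602,.098,.028]))
c=cam('wrist');save(c,'w6',None,1.4)
c=cam('scene');save(c,'sc6',(280,120,430,240),5)
```

```text
tcp [0.5588 0.322  0.1215] toolx [-0.001 -0.    -1.   ] y [-0.001  1.    -0.   ] z [ 1.     0.001 -0.001] F [-0.7  -0.55 -0.49] w 0.0526 t 9.2 q6 [ 0.47  0.58  1.32 -0.    1.24  0.47]
[  93.6 -224.    43.1]
```

View pics/w6.png

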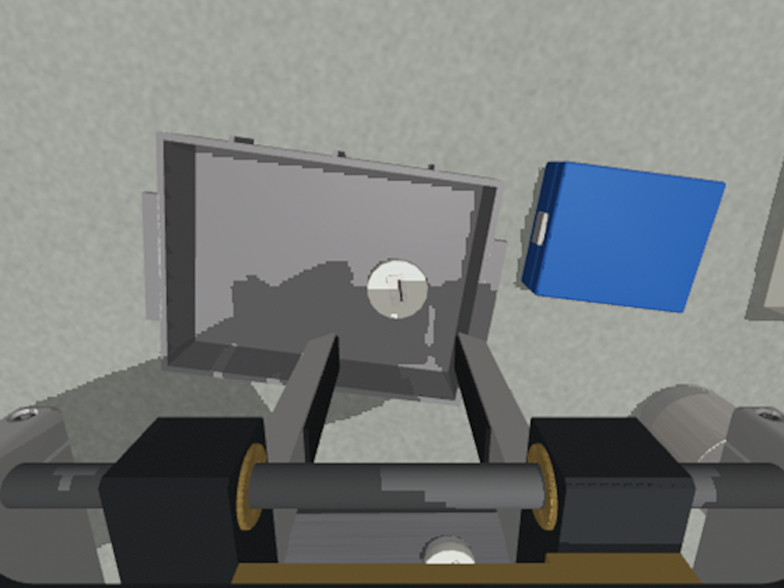

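Run:
```python
from h import *
S=load('scene')
for u,v in((708,262),(680,300),(690,330)): print(dep(S,int(200+u/3.6),int(140+v/3.6)).round(3))
```

```text
[0.783 0.208 0.141]
[0.785 0.185 0.102]
[0.806 0.184 0.085]
```

servo_tool(motion=[0, -25, 5, 0, 0, -65, 12, 0, 0, -115, 22, 0, 0, -165, 32, 0, 0, -205, 40, 0, 0, -224, 43, 0, 0, -224, 43, 0, 0, -224, 43, 0], gripper=0.64)

```text
time_s: 10.3
ee_pos: [0.6019, 0.0995, 0.1219]
eef_rot: [2.777, 1.57, 2.778]
force: [-0.6, 0.3, 0.7]
grip_width: 0.0602
```

Run:
```python
from h import *
print(rel([.602,.098,.028]))
c=cam('wrist');save(c,'w7',None,1.4)
print(atz(c,0,0,.041))
```

```text
tcp [0.6019 0.0995 0.1219] toolx [-0.  0. -1.] y [-0.002  1.     0.   ] z [ 1.     0.002 -0.   ] F [-0.61  0.33  0.68] w 0.0602 t 10.3 q6 [0.1  0.51 1.43 0.   1.2  0.1 ]
[93.9 -1.5  0.1]
[0.39614548 0.26463546 0.041     ]
```

View pics/w7.png

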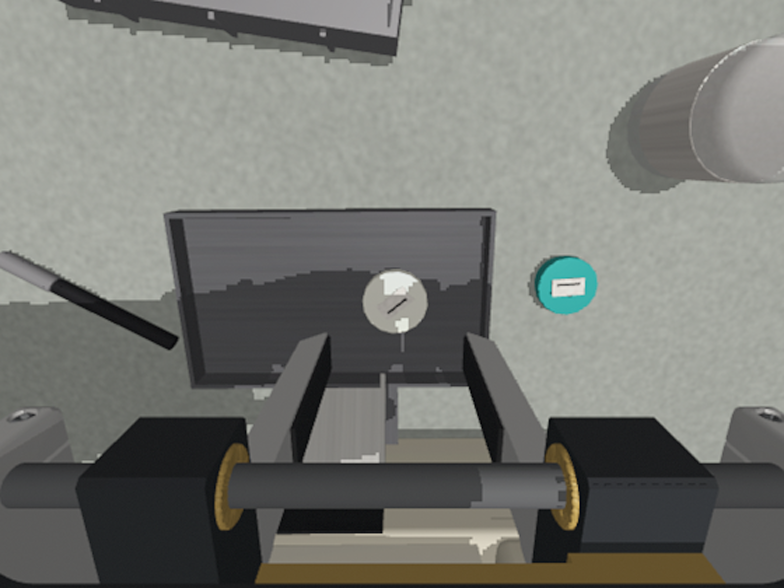

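Run:
```python
from h import *
c=load('wrist'); print(atz(c,395/1.4-.2,301/1.4-.2,.041))
```

```text
[0.60363741 0.09879215 0.041     ]
```

servo_tool(motion=[25, -1, 0, 0, 55, -1, 0, 0, 75, -1, 0, 0, 87, -1, 0, 0, 93.5, -1, 0, 0, 93.5, -1, 0, 0, 93.5, -1, 0, 0])

```text
time_s: 11.22
ee_pos: [0.6026, 0.0973, 0.0294]
eef_rot: [0.119, 1.57, 0.119]
force: [0.3, -0.1, 0.6]
grip_width: 0.0603
```

servo_tool(motion=[0, 0, 0, 0, 0, 0, 0, 0, 0, 0, 0, 0, 0, 0, 0, 0, 0, 0, 0, 0, 0, 0, 0, 0, 0, 0, 0, 0], gripper=0.38, force=8)

```text
time_s: 12.1
ee_pos: [0.6023, 0.0972, 0.0289]
eef_rot: [0.101, 1.57, 0.102]
force: [-1.5, -0.9, 5.9]
grip_width: 0.0417
```

servo_tool(motion=[-5, 0, 0, 0, -15, 0, 0, 0, -35, 0, 0, 0, -60, 0, 0, 0, -85, 0, 0, 0, -95, 0, 0, 0, -95, 0, 0, 0], gripper=0.3)

```text
time_s: 12.98
ee_pos: [0.6024, 0.0972, 0.1244]
eef_rot: [0.085, 1.57, 0.085]
force: [1.4, -0.2, -0.1]
grip_width: 0.0414
```

Run:
```python
from h import *
# tote centre .515,.334 yaw -8.3deg ; target tote x -43,y 0
a=np.radians(-8.3); print(rel([.515-.043*np.cos(a),.334-.043*np.sin(a),.02]))
c=cam('wrist');save(c,'w8',None,1)
```

```text
tcp [0.6024 0.0972 0.1244] toolx [ 0.001  0.    -1.   ] y [-0.001  1.     0.   ] z [1.    0.001 0.001] F [ 1.37 -0.17 -0.08] w 0.0414 t 12.975 q6 [ 0.1   0.5   1.43 -0.    1.21  0.1 ]
[ 104.3  243.  -130. ]
```

View pics/w8.png

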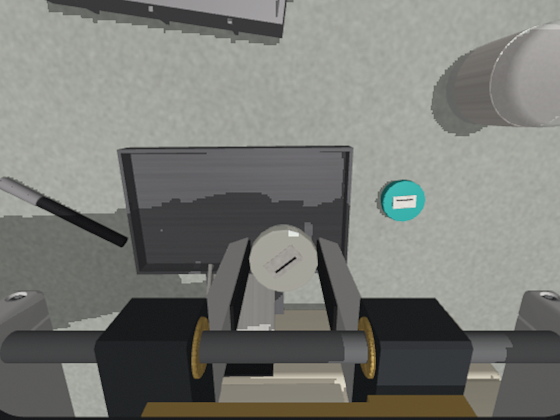

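Held level. Carry to the tote's front half.

servo_tool(motion=[0, 20, -11, 0, 0, 55, -30, 0, 0, 95, -51, 0, 0, 135, -72, 0, 0, 175, -94, 0, 0, 210, -113, 0, 0, 233, -125, 0, 0, 243, -130, 0, 20, 243, -130, 0, 50, 243, -130, 0, 75, 243, -130, 0, 90, 243, -130, 0, 100, 243, -130, 0, 104, 243, -130, 0, 104, 243, -130, 0])

```text
time_s: 14.9
ee_pos: [0.4723, 0.3402, 0.02]
eef_rot: [0.519, 1.57, 0.519]
force: [-0.8, 0.6, 0.7]
grip_width: 0.0418
```

Run:
```python
from h import *
print(rel([.4725,.340,.0085]))
c=cam('wrist');save(c,'w9',None,1.2)
```

```text
tcp [0.4723 0.3402 0.02  ] toolx [ 0.  0. -1.] y [-0.001  1.     0.   ] z [1.    0.001 0.   ] F [-0.77  0.56  0.74] w 0.0418 t 14.9 q6 [ 0.56  0.58  1.58 -0.    0.97  0.56]
[11.5 -0.2  0.2]
```

View pics/w9.png

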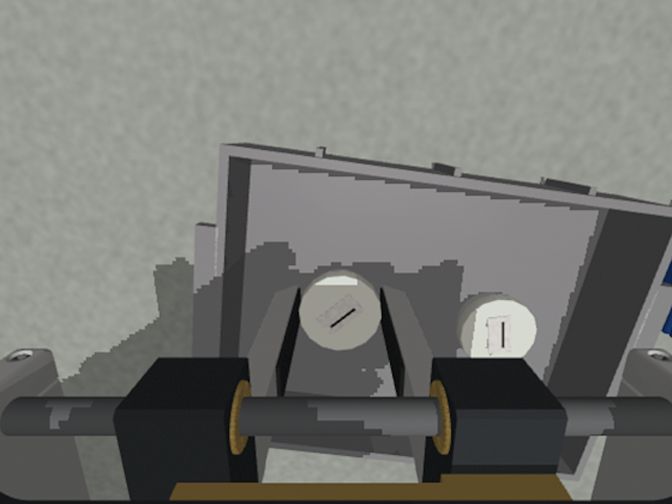

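Clearances look fine. Lower 12.5 mm to contact and release.

servo_tool(motion=[4, 0, 0, 0, 8, 0, 0, 0, 10.5, 0, 0, 0, 11.5, 0, 0, 0, 12.5, 0, 0, 0, 12.5, 0, 0, 0])

```text
time_s: 15.7
ee_pos: [0.4721, 0.3402, 0.0077]
eef_rot: [1.411, 1.571, 1.412]
force: [-3.1, -1.6, 6.3]
grip_width: 0.0418
```

servo_tool(motion=[0, 0, 0, 0, 0, 0, 0, 0, 0, 0, 0, 0, 0, 0, 0, 0], gripper=0.56)

```text
time_s: 16.2
ee_pos: [0.4721, 0.3401, 0.0071]
eef_rot: [-2.527, 1.571, -2.527]
force: [-0.9, -0.4, -0.3]
grip_width: 0.0525
```

servo_tool(motion=[-8, 0, 0, 0, -25, 0, 0, 0, -60, 0, 0, 0, -110, 0, 0, 0, -160, 0, 0, 0, -200, 0, 0, 0, -215, 0, 0, 0, -215, 0, 0, 0])

```text
time_s: 17.2
ee_pos: [0.4721, 0.3402, 0.2226]
eef_rot: [0.551, 1.57, 0.552]
force: [-0.1, 0.0, -1.0]
grip_width: 0.0526
```

Run:
```python
from h import *
print(rel([.40,-.144,.24]))
c=cam('wrist');save(c,'w10',None,1)
```

```text
tcp [0.4721 0.3402 0.2226] toolx [ 0.001  0.001 -1.   ] y [-0.001  1.     0.001] z [1.    0.001 0.001] F [-0.12  0.01 -1.01] w 0.0526 t 17.2 q6 [ 0.56  0.36  1.4  -0.    1.38  0.56]
[ -17.7 -484.1  -72.4]
```

View pics/w10.png

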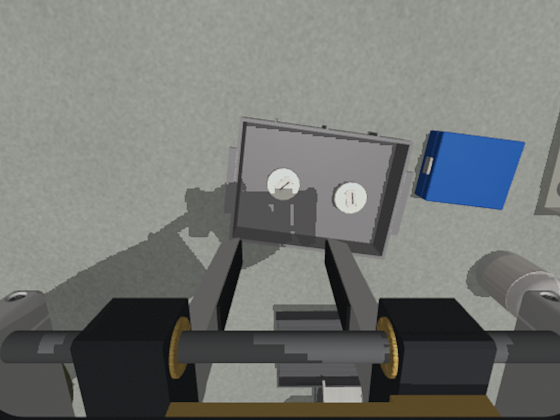

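Both dishes lie lid-up in the tote at (283,184) and (350,198). Now to a viewpoint for clamp and bar.

servo_tool(motion=[-20, -30, -5, 0, -45, -80, -10, 0, -70, -135, -20, 0, -80, -190, -20, 0, -80, -245, -20, 0, -80, -300, -20, 0, -80, -355, -20, 0, -80, -410, -20, 0, -80, -465, -20, 0, -80, -520, -20, 0, -80, -575, -20, 0, -80, -630, -20, 0, -80, -685, -20, 0, -80, -730, -20, 0, -80, -750, -20, 0, -80, -760, -20, 0, -80, -760, -20, 0, -80, -760, -20, 0], gripper=0.38)

```text
time_s: 19.5
ee_pos: [0.4527, -0.4191, 0.302]
eef_rot: [2.078, 1.571, 2.079]
force: [-0.1, 0.4, 0.6]
grip_width: 0.0359
```

Run:
```python
from h import *
print(rel([.448,-.25,.24]))
c=cam('wrist');save(c,'w11',None,1.4);np.savez('wA.npz',**c)
```

```text
tcp [ 0.4527 -0.4191  0.302 ] toolx [-0.  0. -1.] y [-0.001  1.     0.   ] z [ 1.     0.001 -0.   ] F [-0.08  0.36  0.64] w 0.0359 t 19.5 q6 [-0.81  0.41  1.16  0.    1.58 -0.81]
[ 62.1 169.   -4.5]
```

View pics/w11.png

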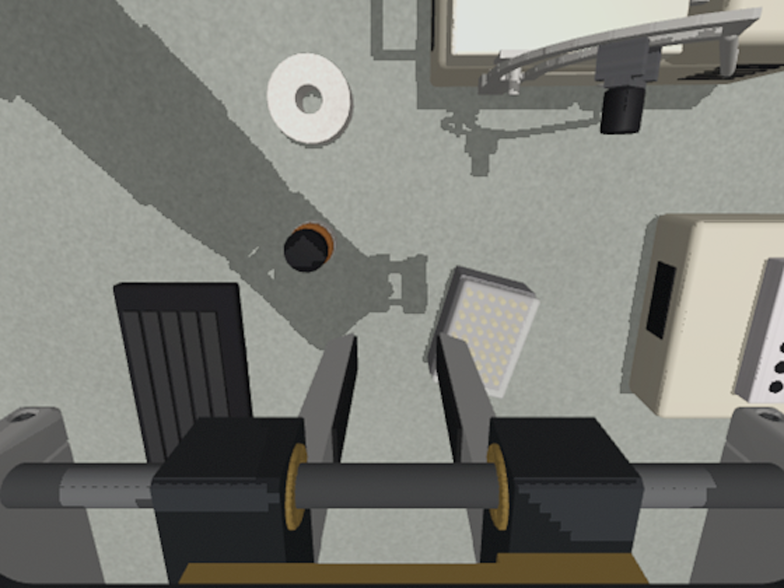

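servo_tool(motion=[0, 10, 15, 0, 0, 15, 45, 0, 0, 20, 75, 0, 0, 20, 100, 0, 0, 20, 110, 0, 0, 20, 110, 0, 0, 20, 110, 0])

```text
time_s: 20.42
ee_pos: [0.562, -0.3999, 0.3024]
eef_rot: [-0.928, 1.571, -0.928]
force: [-0.1, -0.7, 0.7]
grip_width: 0.0358
```

Run:
```python
from h import *
print(rel([.448,-.25,.24]))
c=cam('wrist');save(c,'w12',None,1.4);np.savez('wB.npz',**c)
save(c,'w12c',(200,0,400,130),4)
c=load('wA'); c['color']=c['color'];save(c,'w11c',(330,0,530,110),4)
c=cam('side');save(c,'sd12',(260,110,340,190),8)
```

```text
tcp [ 0.562  -0.3999  0.3024] toolx [ 0. -0. -1.] y [-0.  1. -0.] z [1. 0. 0.] F [-0.14 -0.66  0.7 ] w 0.0358 t 20.425 q6 [-0.67  0.6   0.88 -0.    1.67 -0.67]
[  62.4  149.9 -114. ]
```

View pics/w12.png

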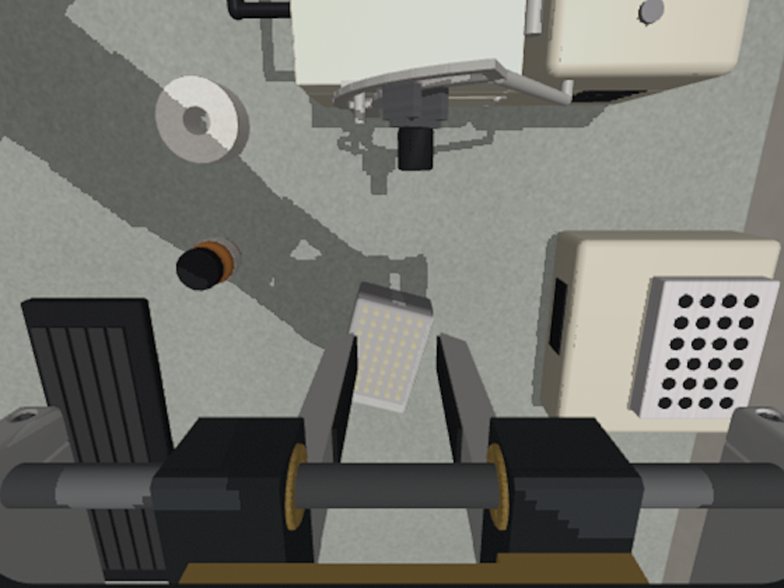

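View pics/w12c.png

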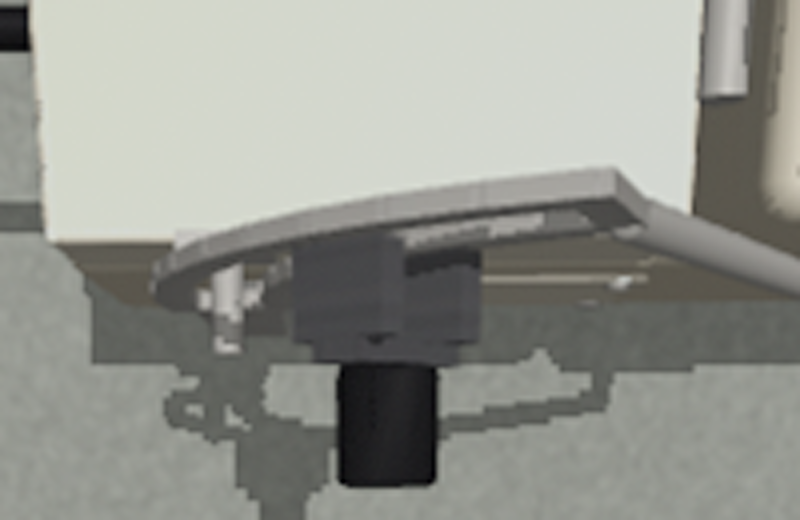

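View pics/w11c.png

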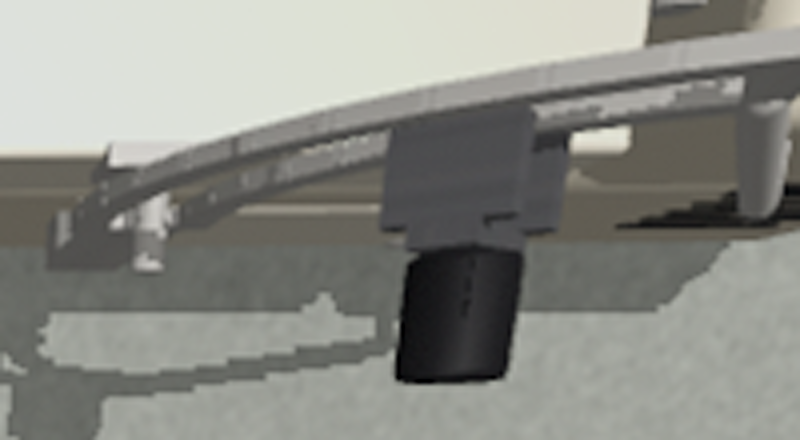

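Run:
```python
from h import *
A=load('wA');B=load('wB')
fa=lambda u,v:(330+u/4-.4,v/4-.4)
fb=lambda u,v:(200+u/4-.4,v/4-.4)
for k,a,b in (('thumb end',(450,375),(387,484)),('thumb base',(465,250),(388,363)),('stud end',(149,265),(229,345)),('stud mid',(152,232),(229,300)),
   ('cheek outer L',(380,230),(293,340)),('cheekOuterR corner',(520,225),(400,340)),('cheekInnerR',(562,230),(480,340)),('arc rear top',(None),None)):
    if a is None: continue
    p,e=tri(A,fa(*a),B,fb(*b)); print(k,p.round(4),round(e*1e3,2))
    for c,q in((A,fa(*a)),(B,fb(*b))):
        r=dep(c,int(round(q[0])),int(round(q[1])),1); print('   ',r.round(4))
    print('   th',np.arctan2(p[2]-.15,.653-p[0]),np.hypot(p[2]-.15,.653-p[0]))
# bar end in B : picture w12 bar end right (290,8)
for u,v in((260,8),(240,8)): print(dep(B,int(u/1.4),int(v/1.4)))
```

```text
thumb end [ 0.5749 -0.3191  0.2354] 0.77
    [ 0.5712 -0.319   0.2426]
    [ 0.5743 -0.3196  0.2435]
   th 0.8299064314466522 0.11577675213964143
thumb base [ 0.5748 -0.2973  0.2344] 0.46
    [ 0.5702 -0.2985  0.244 ]
    [ 0.5748 -0.298   0.2437]
   th 0.8236699983109924 0.11503028276051741
stud end [ 0.5382 -0.2876  0.1494] 0.49
    [ 0.5381 -0.2882  0.1508]
    [ 0.5386 -0.2878  0.1529]
   th -0.004931351167625445 0.11477395597599047
stud mid [ 0.5386 -0.2784  0.148 ] 3.47
    [ 0.538  -0.2813  0.1529]
    [ 0.5388 -0.2776  0.1527]
   th -0.017828922620294254 0.11443565087471212
cheek outer L [ 0.5572 -0.2941  0.2381] 0.55
    [ 0.637  -0.2633  0.0495]
    [ 5.499e-01 -2.738e-01 -5.000e-04]
   th 0.7431397461673417 0.1301459364244436
cheekOuterR corner [ 0.5764 -0.2951  0.2493] 0.6
    [ 0.5848 -0.2929  0.2338]
    [ 0.5771 -0.2943  0.2407]
   th 0.9133705090666534 0.12539637762342168
cheekInnerR [ 0.5921 -0.2936  0.2342] 0.21
    [ 0.7013 -0.2613  0.0375]
    [ 6.188e-01 -2.737e-01 -6.000e-04]
   th 0.9446975826196391 0.10391011266655556
[ 0.47000584 -0.21389986  0.14188206]
[ 0.45660123 -0.21400318  0.14220287]
```

servo_tool(motion=[0, 0, -20, 0, 0, 0, -60, 0, 0, 30, -95, 0, 20, 80, -110, 0, 45, 120, -114, 0, 55, 150, -114, 0, 62, 165, -114, 0, 62, 165, -114, 0, 62, 165, -114, 0])

```text
time_s: 21.65
ee_pos: [0.4485, -0.2358, 0.2406]
eef_rot: [-0.71, 1.57, -0.711]
force: [1.0, -0.4, 0.2]
grip_width: 0.0361
```

Run:
```python
from h import *
print(rel([.451,-.143,.18]))
c=cam('wrist');save(c,'w13',None,1.4);np.savez('wC.npz',**c)
```

```text
tcp [ 0.4485 -0.2358  0.2406] toolx [ 0.001 -0.    -1.   ] y [ 0.  1. -0.] z [ 1.    -0.     0.001] F [ 1.01 -0.41  0.22] w 0.0361 t 21.65 q6 [-0.56  0.18  1.59 -0.    1.37 -0.56]
[60.5 92.8  2.4]
```

View pics/w13.png

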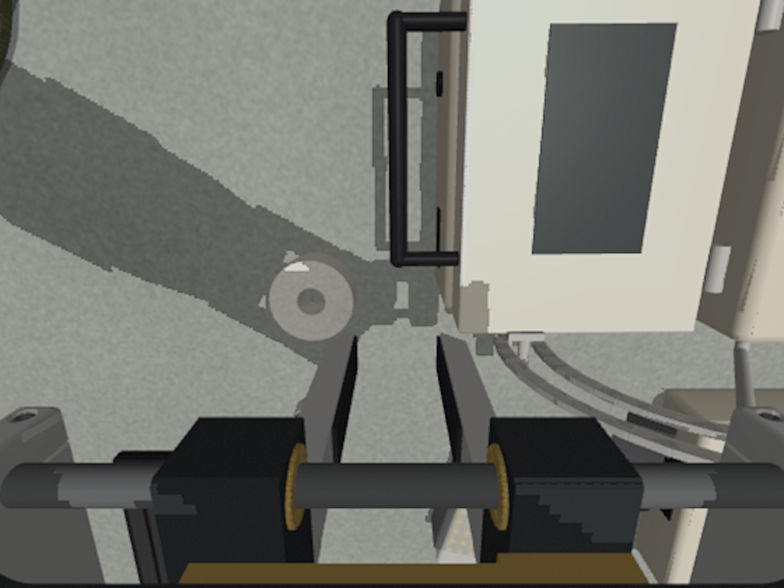

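Run:
```python
from h import *
c=load('wC')
for u,v in((397,18),(397,140),(399,258)): print(atz(c,u/1.4-.2,v/1.4-.2,.138),dep(c,int(u/1.4),int(v/1.4)))
print(rel([.451,-.143,.18]))
```

```text
[ 0.45149989 -0.07249902  0.138     ] [ 0.4512007  -0.0733807   0.14280185]
[ 0.45154028 -0.13880643  0.138     ] [ 0.4512178  -0.13920493  0.14361109]
[ 0.4529236  -0.21346104  0.138     ] [ 0.4530802  -0.21238533  0.14245044]
tcp [ 0.4485 -0.2358  0.2405] toolx [ 0. -0. -1.] y [ 0.  1. -0.] z [ 1. -0.  0.] F [0.2  0.77 0.39] w 0.0355 t 21.7 q6 [-0.56  0.18  1.59 -0.    1.37 -0.56]
[60.4 92.8  2.4]
```

servo_tool(motion=[0, 30, 1.5, 0, 0, 65, 3, 0, 0, 88, 3.5, 0, 0, 93, 3.5, 0, 20, 93, 3.5, 0, 50, 93, 3.5, 0, 75, 93, 3.5, 0, 95, 93, 3.5, 0, 110, 93, 3.5, 0, 118, 93, 3.5, 0, 121, 93, 3.5, 0, 121, 93, 3.5, 0])

```text
time_s: 23.2
ee_pos: [0.4521, -0.142, 0.1195]
eef_rot: [-0.352, 1.57, -0.351]
force: [0.1, -0.1, 0.2]
grip_width: 0.0354
```

servo_tool(motion=[0, 0, 0, 0, 0, 0, 0, 0, 0, 0, 0, 0, 0, 0, 0, 0, 0, 0, 0, 0, 0, 0, 0, 0, 0, 0, 0, 0, 0, 0, 0, 0], gripper=0.0, force=15)

```text
time_s: 24.2
ee_pos: [0.4492, -0.1419, 0.1192]
eef_rot: [3.064, 1.564, 3.064]
force: [-24.0, -0.9, 14.5]
grip_width: 0.0113
```

Run:
```python
from h import *
print(rel([.451,-.143,.119]))
c=cam('wrist');save(c,'w14',None,1)
c=cam('scene');save(c,'sc14',(190,100,340,260),4)
```

```text
tcp [ 0.4492 -0.1419  0.1192] toolx [-0.007  0.001 -1.   ] y [-0.001  1.     0.001] z [ 1.     0.001 -0.007] F [-23.97  -0.95  14.53] w 0.0113 t 24.2 q6 [-0.38  0.23  1.83 -0.    1.09 -0.38]
[ 0.1 -1.1  1.8]
```

View pics/w14.png

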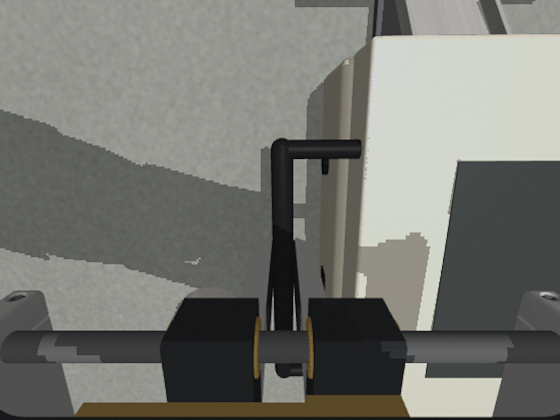

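View pics/sc14.png

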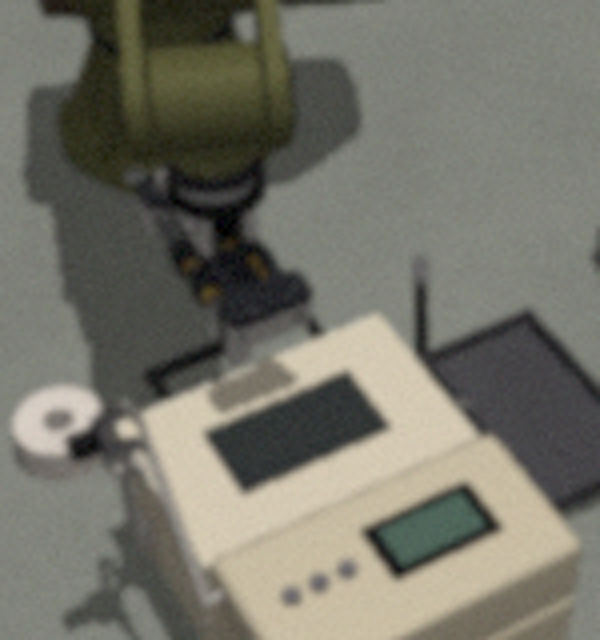

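servo_tool(motion=[0, 0, -2, 0, 0, 0, -4, 0, 0, 0, -4, 0, 0, 0, -4, 0])

```text
time_s: 24.8
ee_pos: [0.449, -0.1419, 0.1196]
eef_rot: [-0.159, 1.568, -0.158]
force: [7.9, 0.2, -1.5]
grip_width: 0.0113
```

servo_tool(motion=[-5, 0, 1, 0, -10, 0, 0.7, 0, -20.5, 0, 0.8, 0, -30.8, 0, 1.5, 0, -41, 0, 2.7, 0, -51, 0, 4.4, 0, -61, 0, 6.6, 0, -71, 0, 9.3, 0, -80.8, 0, 12.5, 0, -86, 0, 14.5, 0, -90.4, 0, 16.2, 0, -90.4, 0, 16.2, 0, -90.4, 0, 16.2, 0], force=20)

```text
time_s: 26.42
ee_pos: [0.4649, -0.1419, 0.2098]
eef_rot: [-0.091, 1.569, -0.09]
force: [11.7, -1.7, -8.5]
grip_width: 0.0113
```

Run:
```python
from h import *
print(rel([.451,-.143,.119]))
c=cam('scene');save(c,'sc15',(190,100,340,260),4)
c=cam('side');save(c,'sd15',(220,80,380,260),3.5)
```

```text
tcp [ 0.4649 -0.1419  0.2098] toolx [ 0.002 -0.    -1.   ] y [-0.001  1.    -0.   ] z [1.    0.001 0.002] F [11.7  -1.72 -8.54] w 0.0113 t 26.425 q6 [-0.37  0.15  1.69  0.    1.3  -0.37]
[ 90.7  -1.1 -14.1]
```

View pics/sc15.png

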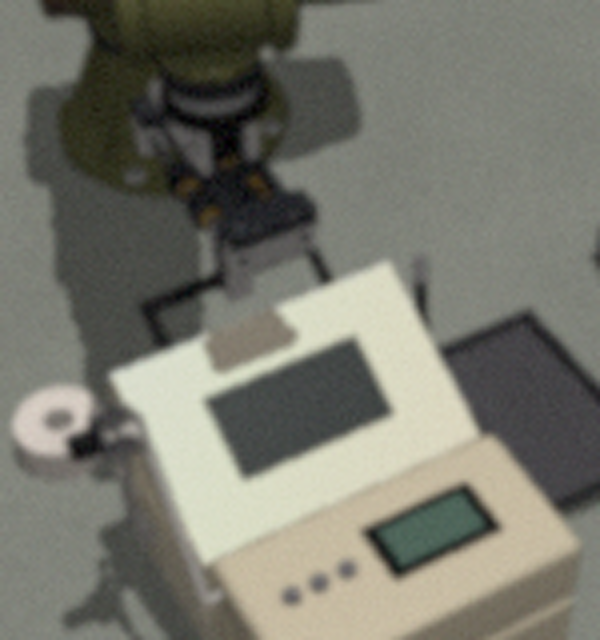

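View pics/sd15.png

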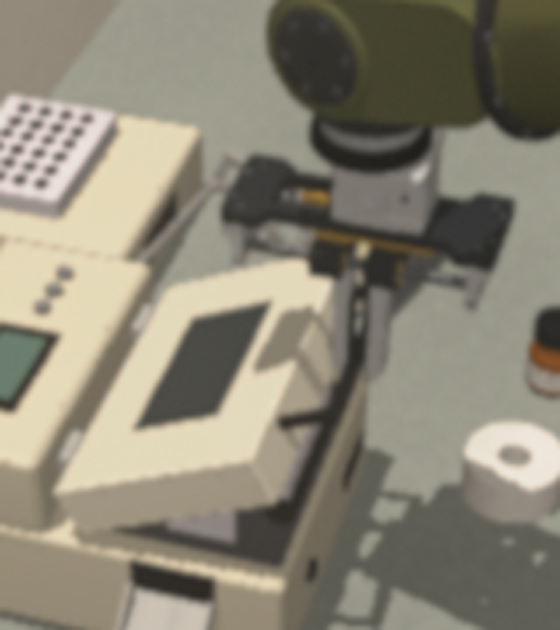

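servo_tool(motion=[-4.5, 0, 2.5, 0, -9.4, 0, 5.1, 0, -14, 0, 7.4, 0, -18.5, 0, 9.8, 0, -23, 0, 12.2, 0, -27.5, 0, 14.8, 0, -32, 0, 17.5, 0, -36.1, 0, 20.3, 0, -40.5, 0, 23.3, 0, -44.5, 0, 26.3, 0, -48.5, 0, 29.4, 0, -52, 0, 32.2, 0, -54, 0, 33.9, 0, -54, 0, 33.9, 0, -54, 0, 33.9, 0])

```text
time_s: 28.4
ee_pos: [0.4975, -0.1417, 0.2643]
eef_rot: [2.885, 1.57, 2.886]
force: [-10.1, 3.1, 5.2]
grip_width: 0.0111
```

Run:
```python
from h import *
from scipy.optimize import brentq
o=ctrl.get_obs(); print(rel([.451,-.143,.119]))
c=cam('wrist');save(c,'w16',None,1.4)
c=cam('scene');save(c,'sc16',(190,150,270,230),8)
c=cam('side');save(c,'sd16',(220,80,380,260),3.5)
# expected
th=.797
for s in('scene','side','wrist'):
    c=load(s)
    for th in(.7,.75,.797): print(s,th,np.round(proj(c,[.6575-.12*np.cos(th),-.286,.15+.12*np.sin(th)]),1))
```

```text
tcp [ 0.4975 -0.1417  0.2643] toolx [-0.001  0.    -1.   ] y [-0.001  1.     0.   ] z [ 1.     0.001 -0.001] F [-10.1    3.08   5.16] w 0.0111 t 28.4 q6 [-0.35  0.19  1.52 -0.    1.43 -0.35]
[145.4  -1.3 -46.4]
scene 0.7 [217.5 208.3]
scene 0.75 [217.9 208.2]
scene 0.797 [218.2 208.2]
side 0.7 [299.6 140.2]
side 0.75 [298.1 138.5]
side 0.797 [296.7 137. ]
wrist 0.7 [356.7 384.2]
wrist 0.75 [362.5 388.6]
wrist 0.797 [368.2 392.6]
```

View pics/sc16.png

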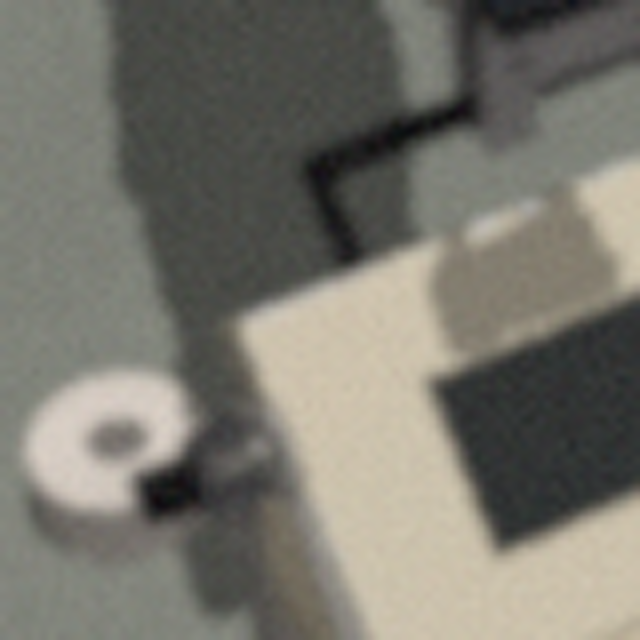

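View pics/sd16.png

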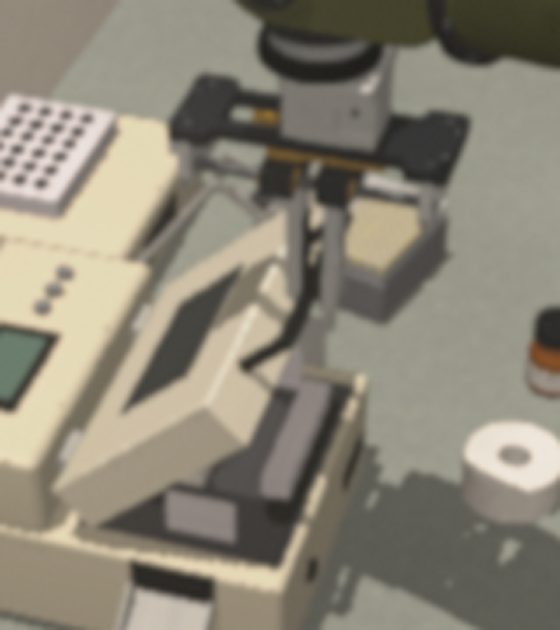

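View pics/w16.png

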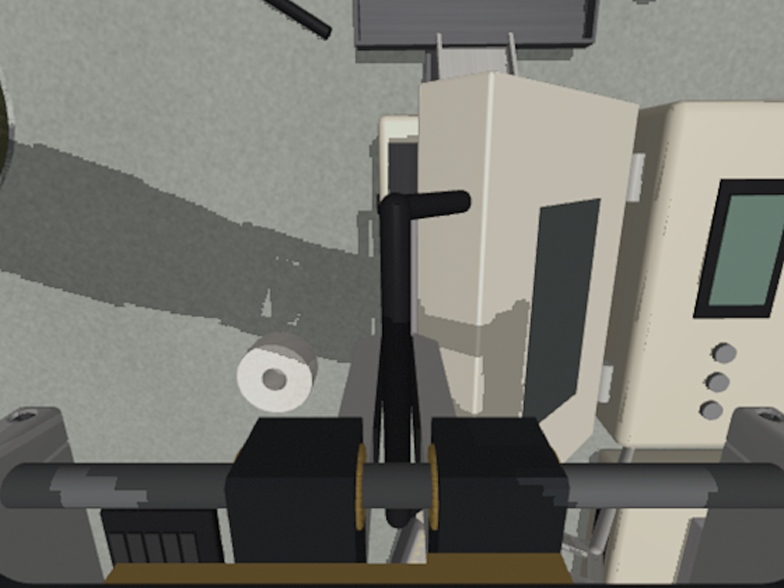

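```bash
cat >> h.py <<'E'
def hoodang(c,th0):
    z=c['z_map']; v,u=np.nonzero(z>0); M=R.from_rotvec(c['rvec'].ravel()).as_matrix()
    q=np.stack([(u-c['cx'])/c['fx'],(v-c['cy'])/c['fy'],np.ones(len(u))])*z[v,u]
    P=(M.T@(q-c['tvec'].reshape(3,1))).T
    f=.655-P[:,0]; h=P[:,2]-.15
    a=f*np.cos(th0)+h*np.sin(th0); b=-f*np.sin(th0)+h*np.cos(th0)
    m=(a>.02)&(a<.15)&(P[:,1]>-.255)&(P[:,1]<-.03)&(b>0)&(b<.04)
    Q=P[m]
    for _ in range(8):
        C=Q.mean(0); n=np.linalg.svd(Q-C,full_matrices=False)[2][2]; 
        r=np.abs((P[m]-C)@n); Q=P[m][r<max(.003,2*np.median(r)) if _<3 else r<.004]
    n*=np.sign(n[2]); return np.arctan2(n[0],n[2]),n.round(3),len(Q),m.sum()
E
python3 - <<'E'
from h import *
for s in('scene','side','wrist'): print(s,hoodang(load(s),.76))
print('shut wB',hoodang(load('wB'),0)); print(hoodang(load('wC'),0))
E
```

```text
scene (np.float64(0.7627933375693874), array([0.691, 0.002, 0.723]), 1920, np.int64(1950))
side (np.float64(0.7613920455245013), array([0.69 , 0.006, 0.724]), 1229, np.int64(1229))
wrist (np.float64(0.7601081815891066), array([0.689, 0.008, 0.725]), 16593, np.int64(16593))
shut wB (np.float64(0.0007350509913790557), array([ 0.001, -0.001,  1.   ]), 501, np.int64(501))
(np.float64(-6.818010882218661e-05), array([-0.   , -0.001,  1.   ]), 7060, np.int64(7060))
```

Three depth plane fits put the hood at 0.761, agreeing with the arm. Last bit to 0.797.

servo_tool(motion=[-1.5, 0, 0.7, 0, -3, 0, 1.8, 0, -4.5, 0, 3, 0, -5.5, 0, 4, 0, -5.7, 0, 4.1, 0, -5.7, 0, 4.1, 0, -5.7, 0, 4.1, 0, -5.7, 0, 4.1, 0])

```text
time_s: 29.55
ee_pos: [0.502, -0.1416, 0.2696]
eef_rot: [2.097, 1.57, 2.098]
force: [-5.6, 2.3, 0.8]
grip_width: 0.0113
```

Run:
```python
from h import *
print(rel([.451,-.143,.119]))
for s in('scene','side','wrist'): 
    c=cam(s);print(s,hoodang(c,.797)); save(c,s+'17',None,1.4)
save(load('scene'),'sc17c',(195,185,245,225),14)
# scene thumbscrew compare with the start
```

```text
tcp [ 0.502  -0.1416  0.2696] toolx [-0.  0. -1.] y [-0.001  1.     0.   ] z [ 1.     0.001 -0.   ] F [-5.63  2.33  0.83] w 0.0113 t 29.55 q6 [-0.35  0.19  1.5   0.    1.44 -0.35]
[150.7  -1.4 -50.9]
scene (np.float64(0.7956012483740693), array([0.714, 0.001, 0.7  ]), 1756, np.int64(1773))
side (np.float64(0.7962741142433748), array([0.715, 0.005, 0.699]), 1030, np.int64(1030))
wrist (np.float64(0.7943164862132627), array([0.713, 0.007, 0.701]), 13051, np.int64(13051))
```

View pics/sc17c.png

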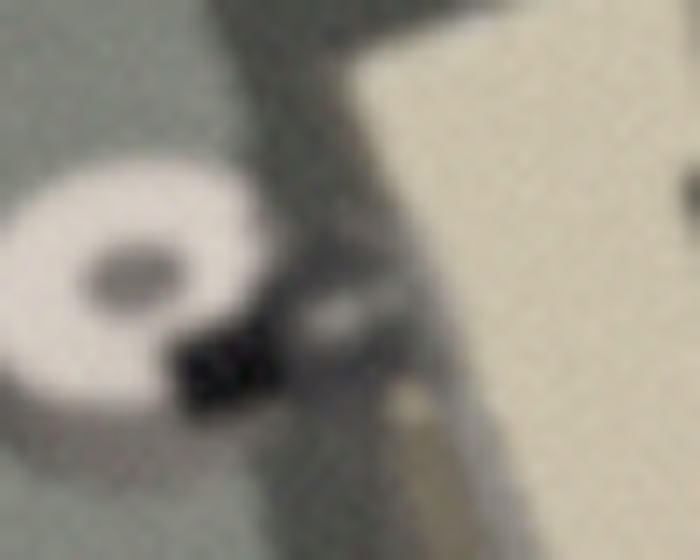

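View pics/scene17.png

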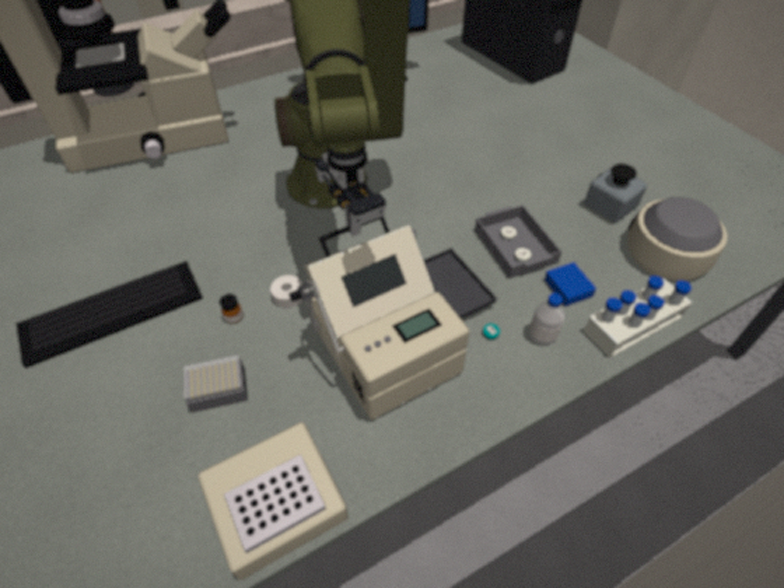

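servo_tool(motion=[0, 0, 0, 0, 0, 0, 0, 0, 0, 0, 0, 0, 0, 0, 0, 0])

```text
time_s: 30.2
ee_pos: [0.502, -0.1416, 0.2697]
eef_rot: [2.007, 1.57, 2.008]
force: [-5.0, 1.4, 1.2]
grip_width: 0.0114
```

Run:
```python
from h import *
print(rel([0,0,0])); print(hoodang(cam('wrist'),.797)[0]); print(ctrl.hand_in())
```

```text
tcp [ 0.502  -0.1416  0.2697] toolx [-0.  0. -1.] y [-0.001  1.     0.   ] z [ 1.     0.001 -0.   ] F [-5.    1.35  1.2 ] w 0.0114 t 30.2 q6 [-0.35  0.19  1.5   0.    1.44 -0.35]
[ 269.8  141.9 -501.8]
0.794404342034107
the job is handed in; nothing more can be done
None
```

Both dishes are in the tote, lids up, and the arm is still holding the hood with its stud in the clamp, ready for you to tighten the thumbscrew. I handed the job in at about 30 s; the hand-in gives no verdict.

- **Dishes:** I set each one down until the arm felt light contact, then let go. A later picture shows both standing flat in the tote.
- **Hood:** I pinched the pull bar (11 mm finger opening, 20 N grip) and swung the hood up slowly. Three camera depth fits put it at 0.794–0.796 rad, against a clamp setting of about 0.797 rad measured from two wrist views. That puts the stud well under 1 mm from the middle of the clamp, against the 8 mm allowed. I could only see the stud dimly between the cheeks, so this rests on the measured angles.
- **Clamp and bench:** The thumbscrew sits on the same scene pixels as before, so the clamp was not pushed. The other bench items look unmoved in the last picture, but I did not measure them one by one.
- **What disagreed:** The wrist camera placed the pull bar about 3 mm too far back. Closing on it pressed sideways with about 24 N, so I shifted the arm to relieve it before lifting. About 5 N of sideways push remained at the end.

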